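Find the rocking topping-jar lid and press it home

TASK

One of the four topping jars in the wooden caddy was not closed properly: its lid sits loose on its seal and rocks, though it looks like the others. Press the lids with a fingertip near their edges to find the one that rocks, then push that lid down by its middle until it is fully home, and finish with the fingertip still pressing on it, so that I can see which seal to change. Lift nothing, and leave everything else on the counter where it stands.

Things in the scene. Friction and masses are not known exactly. Their poses are not given: they have to be found in the camera images.
- lid_a: One of four identical round steel lids; they change places from run to run and no name tells which is loose. Flat top 104 mm across, 20 mm skirt hiding the jar's rim, in the middle a knob 27 mm across, 24 mm high. Origin: centre of the flat top, at the knob's foot; z up. Jars and lids differ by up to 6 mm in height, so height tells nothing.
- lid_c: Another of the four identical lids, sizes and origin as lid_a. Of all four: a seated lid feels rigid wherever it is pressed, and its seal holds it.
- lid_b: Another of the four identical lids, sizes and origin as lid_a. Of all four: the loose one, left alone, is level. 2 to 4 N pressed down 35 to 40 mm from its middle tips it about 0.06 to 0.12 rad (that edge sinks 2 to 4 mm); let go, it springs level. Pressing its edge alone does not seat it.
- lid_d: Another of the four identical lids, sizes and origin as lid_a. Of all four: the loose one, pressed on its knob or near the middle with more than about 8 N, slides down about 5 mm, stops hard at home, stays there and rocks no more.
- seat_a (a joint): How far lid_a has been pressed straight down from where it stood at the start, in m: 0 at the start for every lid, positive is down, negative is lifted.
- seat_b (a joint): How far lid_b has been pressed straight down from where it stood at the start, in m: 0 at the start for every lid, positive is down, negative is lifted.
- seat_c (a joint): How far lid_c has been pressed straight down from where it stood at the start, in m: 0 at the start for every lid, positive is down, negative is lifted.
- seat_d (a joint): How far lid_d has been pressed straight down from where it stood at the start, in m: 0 at the start for every lid, positive is down, negative is lifted.
- caddy: Fixed wooden caddy board, 128 mm deep (its x), 612 mm long (its y), 20 mm thick, with a thin brass rail round it 53 mm above the counter. Origin: centre of its underside, on the counter. The jars (96 mm across, lids' tops 140 to 146 mm above the counter) stand in a row along its y at -236, -118, 118 and 236 mm; the pewter wafer holder stands at 0.
- wafers: Loose pewter wafer holder with wafers in the middle bay of the caddy, 80 x 76 mm, 90 mm high. Origin: centre of its underside, 20 mm above the counter.
- coupe: Loose fluted glass coupe, 94 mm across, 110 mm high, behind the caddy. Origin: centre of its foot.
- bell: Loose brass counter bell, 86 mm across, 66 mm high, in front of the caddy. Origin: centre of its underside.
- scoop: Loose copper ice cream scoop lying behind the caddy, 190 mm long, 29 mm high. Origin: under the centre of its bowl; the handle runs to its -x.
- spoon: Loose silver sundae spoon lying in front of the caddy, about 190 mm long along its x, under 25 mm high.
- tubs: Loose stack of cream-coloured sundae tubs, 92 mm across, 92 mm high, to the right of the caddy. Origin: centre of its underside.
- syrup: Loose amber glass syrup bottle, 62 mm across, 165 mm high, to the left of the caddy. Origin: centre of its underside.

How it is judged (in metres and radians):
On the way, in this order (a step that is already met when the one before it is completed fails the run):
1. the loose lid has been rocked by pressing it off its middle (tipped more than 0.035 rad) (angle between any of lid_a, lid_b, lid_c, lid_d's own z axis and vertical above 0.035 rad), for 0.05 s.
2. the loose lid has been pressed home: down at least 3.5 mm and level within 0.03 rad (((value of joint seat_a above 0.0035 m and angle between lid_a's own z axis and vertical below 0.03 rad) or (value of joint seat_b above 0.0035 m and angle between lid_b's own z axis and vertical below 0.03 rad) or (value of joint seat_c above 0.0035 m and angle between lid_c's own z axis and vertical below 0.03 rad) or (value of joint seat_d above 0.0035 m and angle between lid_d's own z axis and vertical below 0.03 rad))), for 0.2 s.
At the end, for the whole second after the job is handed in: The loose lid is at least 3.5 mm below where it started (home is 5 mm), level within 0.03 rad, and the fingers still press on it with more than 1 N; the other three lids are not touched (((value of joint seat_a above 0.0035 m and angle between lid_a's own z axis and vertical below 0.03 rad and contact force between the fingers and lid_a above 1 N and contact force between the arm and lid_b below 0.5 N and contact force between the arm and lid_c below 0.5 N and contact force between the arm and lid_d below 0.5 N) or (value of joint seat_b above 0.0035 m and angle between lid_b's own z axis and vertical below 0.03 rad and contact force between the fingers and lid_b above 1 N and contact force between the arm and lid_a below 0.5 N and contact force between the arm and lid_c below 0.5 N and contact force between the arm and lid_d below 0.5 N) or (value of joint seat_c above 0.0035 m and angle between lid_c's own z axis and vertical below 0.03 rad and contact force between the fingers and lid_c above 1 N and contact force between the arm and lid_a below 0.5 N and contact force between the arm and lid_b below 0.5 N and contact force between the arm and lid_d below 0.5 N) or (value of joint seat_d above 0.0035 m and angle between lid_d's own z axis and vertical below 0.03 rad and contact force between the fingers and lid_d above 1 N and contact force between the arm and lid_a below 0.5 N and contact force between the arm and lid_b below 0.5 N and contact force between the arm and lid_c below 0.5 N))); the arm keeps its last pose, push and grip.
It fails at once if a lid is lifted more than 3 mm (value of joint any of seat_a, seat_b, seat_c, seat_d below -0.003 m).
It fails at once if a bystander is shoved or lifted more than 25 mm (distance of any of wafers, coupe, bell, scoop, spoon, tubs, syrup from where it was at the start of the episode above 0.025 m).
It fails at once if the wafer holder, coupe, bell, tubs or syrup bottle is tipped over (angle between any of wafers, coupe, bell, tubs, syrup's own z axis and vertical above 0.5 rad).
It also fails if it takes over 45 s, if anything falls off the work surface, if the arm or the gripper's body presses on something with over 40 N, if the wrist force passes 120 N, or if a joint passes its speed limit or range.

ROBOT

A 6-joint arm with a two-finger parallel gripper is mounted at the origin on the work surface. World frame = base frame: x ahead of the robot, y to its left, z up, the work surface at z = 0. Lengths are in mm, angles in rad, forces in N, time in s.
With the tool pointing down it reaches from about 350 to 875 mm from the base axis. Payload 4.2 kg.
Tool frame: the origin (TCP) lies on the mounting face of the last link; the fingertips stand 173 mm ahead of it and the grasp point (between the pads) lies grip_point_offset ahead of it (grip_point_offset is the distance from the TCP to the grasp point, in mm); z points along the fingers, y is the line along which they close (so a half turn about z gives the same grasp; the last joint's range is limited). The gripper opens to 85 mm and grips with 20 to 120 N. Pads are 22 mm wide; open, the fingers measure 114 mm over their backs; the gripper's body (76 mm by 85 mm) begins 54 mm behind the grasp point. The pads swing forward as they close: fully open they stand 13 mm farther back than shut.
Start: joints at [1.546, 0.385, 0.008, 0, -1.194, -0.259], TCP at [174.971, 599.987, 404.712] pointing down, gripper open.
Joint ranges: [-3.14, 3.14], [-1.21, 2.06], [-1.07, 1.41], [-3.16, 2.05], [-2.99, -0.16], [-3.1, 3.1]. Speed limits (rad/s): [2.79, 2.79, 3.14, 3.14, 3.14, 3.14].

INTERFACE

Orientations are given as a unit quaternion [x, y, z, w].
In Python, from bench import read_state, get_image, job_done, recognise, place_of, grip_point_offset gives the robot as it stands. The module is installed in compiled form; this text tells all that it offers.
- The arm moves only by the tool carry_out, never from a script. Its arguments are lists of equal length, an entry for each row: "slide": the shift along the tool's x, y, z in m, a list of three; "roll": the turn about the tool's z in degrees; "claw": the finger opening in m, from 0 to 0.0854. A call has 1 to 8 rows; each row is the pose to reach, as a shift and turn from the pose commanded when the call began, along the tool's axes at that moment; what a row does not reach only later rows make up. A row lasts 1/8 s, in which the tool goes at most 62.5 mm and 10.7 degrees, less where a joint would pass 70% of its speed; a pose out of reach is approached as far as the arm can. A call with a gripper value outside its range is refused whole. The fingers move at their own pace and stop on an object; the grip force is fixed at half the most. Time passes only in rows, so rows that repeat a pose let the fingers close. It gives the time, the measured TCP pose, the force, the opening and the grip force at its end, in the units of the state.
- read_state(): the state, without advancing time (a new reading comes with each control period).
- get_image(name): name is "scene" or "top" or "wrist"; returns a dict with "img" (480x640x3 uint8, red, green, blue), "z_map" (480x640 float32, mm along the optical axis (not along the pixel's ray), 0 where there is no reading), "mtx" (3x3 intrinsics, pixels), "world_from_camera" (4x4, takes a point from camera to world coordinates); the wrist camera has in their place "T_tool_cam" (4x4, takes a point from camera to tool coordinates, whose origin is the TCP and whose axes are the flange's). Camera axes: x right, y up, looking along -z (the intrinsics and any distortion apply to the point x, -y, -z); pixel columns grow to the right and rows downward; lengths in mm; the calibration is good to about 2 mm. A picture is of the moment at which its call begins: read the wrist's pose just before it.
- job_done(): hands the job in; it is judged then, once.
Trained networks look in a picture, given as the dict that the camera call returned (one of the last four; its "shot" number tells which), for a name from the list of things; names that differ only in an ending like _2 or _b are one class to them, and where a whole thing is asked for, a point or a joint stands for the part that bears it (a point fixed in the world has none). Each returns a list of dicts, best first, with "conf" (0 to 1); they miss things now and then, are a little off and sometimes report something else, mostly with a low value. They report only what shows in the picture. A call takes as long as a camera call.
- recognise(picture, thing): "at" ([column, row] in pixels, amid what is visible of it).
- place_of(picture, thing): "at" ([column, row] in pixels: a listed point, or the origin of a listed thing).
The state is a dict: "clock": time; "joints": joint angles; "joint_vel": joint speeds; "joint_efforts": joint torques, N m; "position": TCP position; "ee_rot": TCP orientation; "contact_force": force on the tool from outside, world axes, zero at the start; "wrist_torque": the same for the moment, N m; "gripper_width": finger opening in mm; "grasp_force": force on a finger pad.
Only numpy, scipy, OpenCV 4.12 (cv2) and the standard library are available. Lean on these libraries where they do the work, as an engineer would, in place of code of your own. Each camera call takes 0.05 s, during which the arm holds its last target. There are 200 camera calls.

## Working session

There is one attempt and no reset: what is moved stays moved. The work goes in short steps, Python scripts to look and compute and a tool call to move; the robot and the scene stay as the last step left them, time stands still between calls to the robot, and variables do not carry over. Pictures are saved under pics/ and viewed, at most 10 in all, crops included, and the job is handed in when it is done.

Besides the shell and the picture viewer there is one more tool, called after ">>>" as name(argument=value, ...) on one line, values as JSON. carry_out: Moves the arm, as the interface text tells. Its arguments: {"type":"object","properties":{"slide":{"type":"array"},"roll":{"type":"array"},"claw":{"type":"array"}},"required":["slide","roll","claw"]}

```bash
mkdir -p pics; cat > h.py <<'E'
import numpy as np, cv2
from bench import *
def world(p,uv,r=3):
    c,w=int(round(uv[0])),int(round(uv[1]))
    z=np.median([v for v in p["z_map"][w-r:w+r+1,c-r:c+r+1].ravel() if v>0])
    K=p["mtx"];q=np.array([(uv[0]-K[0,2])/K[0,0]*z,-(uv[1]-K[1,2])/K[1,1]*z,-z,1])
    return (p["world_from_camera"]@q)[:3]
def cloud(p):
    z=p["z_map"];K=p["mtx"];v,u=np.indices(z.shape)
    q=np.stack([(u-K[0,2])/K[0,0]*z,-(v-K[1,2])/K[1,1]*z,-z,np.ones_like(z)],-1)
    return (q@p["world_from_camera"].T)[...,:3]
E
python3 - <<'E'
from h import *
p=get_image("top");cv2.imwrite("pics/top.png",p["img"][...,::-1])
s=get_image("scene");cv2.imwrite("pics/scene.png",s["img"][...,::-1])
for n in ["lid_a","caddy","wafers","coupe","bell","syrup","tubs","scoop","spoon"]:
    for d in place_of(p,n)[:4]: print(n,round(d["conf"],2),np.round(d["at"]),world(p,d["at"]).round(0))
st=read_state();print({k:np.round(v,3) for k,v in st.items()},grip_point_offset)
E
```

```text
lid_a 0.89 [348. 252.] [497. -92. 160.]
lid_a 0.83 [220. 246.] [517. 258. 146.]
lid_a 0.82 [263. 250.] [506. 138. 165.]
caddy 0.72 [306. 252.] [499.  23. 109.]
caddy 0.5 [306. 250.] [502.  23. 108.]
wafers 0.63 [305. 249.] [507.  26. 108.]
coupe 0.66 [350. 209.] [ 623. -108.   51.]
bell 0.88 [284. 286.] [399.  89.  48.]
bell 0.23 [166. 272.] [446. 422.  91.]
syrup 0.59 [164. 272.] [447. 422. 105.]
syrup 0.32 [355. 286.] [ 395. -122.    7.]
tubs 0.62 [471. 253.] [ 489. -447.   93.]
scoop 0.55 [253. 167.] [752. 180.  28.]
spoon 0.73 [354. 286.] [ 393. -117.    5.]
{'clock': np.float64(0.55), 'joints': array([ 1.546,  0.385,  0.008, -0.   , -1.194, -0.259]), 'joint_vel': array([-0.002, -0.   ,  0.   ,  0.   , -0.   ,  0.002]), 'joint_efforts': array([ 0.0000e+00, -3.9176e+01,  1.8849e+01,  4.1880e+00, -1.0000e-03,
       -0.0000e+00]), 'position': array([174.971, 599.982, 404.708]), 'ee_rot': array([ 0.99 , -0.141, -0.   ,  0.   ]), 'contact_force': array([ 0.118,  0.203, -0.913]), 'wrist_torque': array([-0.062, -0.027,  0.007]), 'grasp_force': np.float64(0.0), 'gripper_width': np.float64(85.699)} 154.70000000000002
```

View pics/top.png

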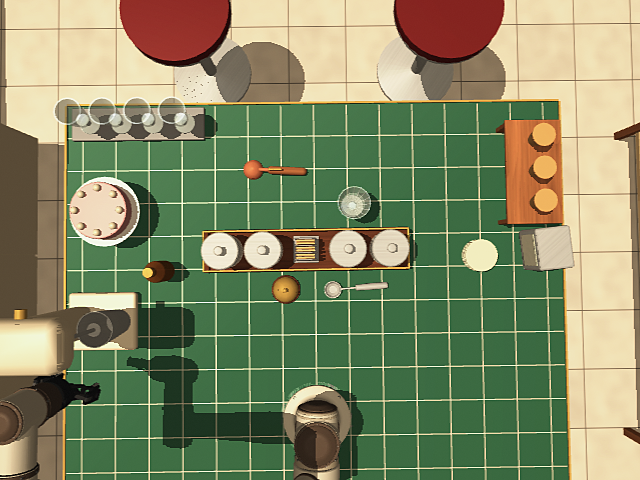

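View pics/scene.png

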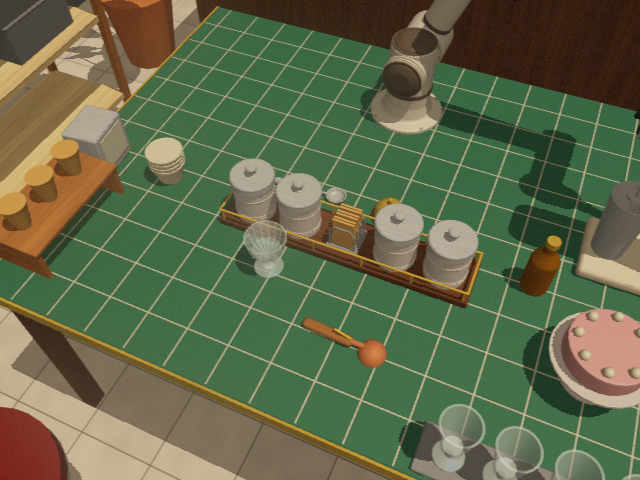

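The top view shows lids at pixels (220,251), (263,250), (348,249) and (392,249), with the wafers at (306,250). The bell is at (285,289), the spoon at (350,288) and the coupe at (354,204). The scene view agrees. Next I'll fit the lid centres from depth.

```bash
python3 - <<'E'
from h import *
from scipy.spatial.transform import Rotation as R
p=get_image("top");C=cloud(p)
for uv in [(220,251),(263,250),(348,249),(392,249)]:
    u,v=uv;P=C[v-25:v+26,u-22:u+23].reshape(-1,3)
    f=P[(P[:,2]>134)&(P[:,2]<152)]
    k=P[(P[:,2]>157)&(P[:,2]<180)]
    c,r=cv2.minEnclosingCircle(f[:,:2].astype(np.float32))
    print(uv,"rim",np.round(c),round(r),"z",np.median(f[:,2]).round(1),"knob",k.mean(0).round(1),len(k), "mean",f.mean(0).round(0))
print(R.from_quat(read_state()["ee_rot"]).as_matrix().round(3))
E
```

```text
(220, 251) rim [504. 259.] 52 z 142.6 knob [504.6 259.  166. ] 76 mean [504. 259. 143.]
(263, 250) rim [506. 141.] 52 z 141.9 knob [504.8 141.2 165.7] 74 mean [505. 141. 142.]
(348, 249) rim [506. -94.] 52 z 140.9 knob [506.6 -94.4 164.3] 74 mean [507. -94. 141.]
(392, 249) rim [ 508. -212.] 52 z 142.1 knob [ 507.  -212.2  165.4] 75 mean [ 507. -211.  142.]
[[ 0.96 -0.28 -0.  ]
 [-0.28 -0.96 -0.  ]
 [-0.    0.   -1.  ]]
```

```bash
python3 - <<'E'
from h import *
for n in("top","scene"):
    P=cloud(get_image(n)).reshape(-1,3)
    for x in range(50,600,50):
        print(n,x,[int(np.percentile(q[:,2],98)) if len(q:=P[(abs(P[:,0]-x)<25)&(abs(P[:,1]-y)<25)])>3 else -1 for y in range(200,800,50)])
E
```

```text
top 50 [8, 6, 7, 6, 7, 7, 8, 562, 573, 7, 7, 7]
top 100 [6, 7, 7, 6, 6, 7, 7, 560, 571, 6, 7, 7]
top 150 [8, 6, 7, 7, 8, 6, 296, 586, 592, 7, 7, 7]
top 200 [8, 8, 8, 7, 8, 7, 6, 586, 591, 349, 29, 2]
top 250 [7, 7, 7, 6, 7, 6, 6, 499, 501, 501, 38, -1]
top 300 [6, 7, 7, 7, 7, 8, 7, 502, 503, 503, -1, -1]
top 350 [8, 7, 8, 7, 7, 7, 8, 499, 502, 501, 282, 24]
top 400 [8, 7, 8, 7, 6, 113, 7, 34, 468, 470, 33, 7]
top 450 [138, 147, 144, 6, 107, 169, 8, 8, 8, 8, 8, 7]
top 500 [148, 170, 148, 7, 8, 94, 7, 7, 87, 6, 7, 7]
top 550 [145, 148, 146, 7, 7, 7, 89, 145, 151, 149, 88, 7]
scene 50 [3, 4, 4, 4, 5, 4, 4, 4, 4, 1, -1, -1]
scene 100 [3, 4, 4, 4, 4, 4, 4, 4, -1, -1, -1, -1]
scene 150 [4, 3, 4, 4, 4, 4, 5, 308, -1, -1, -1, -1]
scene 200 [3, 4, 4, 3, 4, 3, 5, 250, -1, -1, -1, -1]
scene 250 [4, 3, 5, 4, 4, 4, 4, 200, 199, 33, -1, -1]
scene 300 [4, 4, 3, 4, 4, 4, 4, 207, 225, 34, -1, -1]
scene 350 [4, 5, 3, 4, 3, 3, 4, 199, 196, 34, -1, -1]
scene 400 [4, -1, 3, 4, 3, 3, 4, 31, 31, 32, 0, -1]
scene 450 [141, 145, 144, 52, 101, 166, 107, 4, 4, 4, 2, -1]
scene 500 [144, 168, 145, 52, 4, 106, 4, 5, -1, -1, -1, -1]
scene 550 [142, 144, 143, 53, 4, 4, 86, 146, 149, 139, -1, -1]
```

>>> carry_out(slide=[[0.015,0.053,0],[0.031,0.106,0],[0.046,0.158,0],[0.062,0.211,0],[0.122,0.218,0],[0.182,0.225,0],[0.242,0.232,0],[0.302,0.238,0]], roll=[-4,-8,-12,-16.3,-16.3,-16.3,-16.3,-16.3], claw=[0,0,0,0,0,0,0,0])

```text
clock: 1.7
position: [399.8, 285.9, 405.3]
ee_rot: [1.0, 0.001, 0.0, -0.001]
contact_force: [0.6, 0.8, 1.0]
gripper_width: -0.2
grasp_force: 0.0
```

>>> carry_out(slide=[[0.034,0.013,0.02],[0.067,0.027,0.05],[0.067,0.027,0.07],[0.067,0.027,0.075],[0.067,0.027,0.075]], roll=[0,0,0,0,0], claw=[0,0,0,0,0])

```text
clock: 2.33
position: [465.2, 260.3, 330.2]
ee_rot: [1.0, 0.001, 0.0, -0.0]
contact_force: [0.7, -0.4, -0.7]
gripper_width: -0.2
grasp_force: 0.0
```

>>> carry_out(slide=[[0,0,0.01],[0,0,0.012],[0,0,0.013],[0,0,0.014],[0,0,0.015],[0,0,0.015]], roll=[0,0,0,0,0,0], claw=[0,0,0,0,0,0])

```text
clock: 3.08
position: [465.2, 260.1, 316.1]
ee_rot: [1.0, 0.001, 0.0, -0.0]
contact_force: [-2.6, -1.0, 6.9]
gripper_width: -0.2
grasp_force: 3.4
```

>>> carry_out(slide=[[0,0,0.001],[0,0,0.001]], roll=[0,0], claw=[0,0])

```text
clock: 3.32
position: [465.2, 260.1, 316.1]
ee_rot: [1.0, 0.001, 0.001, -0.0]
contact_force: [-5.0, -0.7, 11.8]
gripper_width: 0.1
grasp_force: 5.8
```

Lid 1 at y=259 is rigid. Moving on to the second.

>>> carry_out(slide=[[0,0,-0.02],[0,0.03,-0.025],[0,0.08,-0.025],[0,0.118,-0.025],[0,0.118,-0.012],[0,0.118,-0.004],[0,0.118,-0.002],[0,0.118,-0.002]], roll=[0,0,0,0,0,0,0,0], claw=[0,0,0,0,0,0,0,0])

```text
clock: 4.32
position: [465.5, 142.8, 315.5]
ee_rot: [1.0, 0.001, -0.0, 0.0]
contact_force: [0.2, -0.8, 0.2]
gripper_width: 0.1
grasp_force: 0.0
```

>>> carry_out(slide=[[0,0,0.0005],[0,0,0.001],[0,0,0.001]], roll=[0,0,0], claw=[0,0,0])

```text
clock: 4.7
position: [465.4, 142.2, 314.9]
ee_rot: [1.0, 0.0, 0.0, -0.0]
contact_force: [1.1, 0.6, 1.8]
gripper_width: 0.0
grasp_force: 0.2
```

>>> carry_out(slide=[[0,0,0.001],[0,0,0.002],[0,0,0.002]], roll=[0,0,0], claw=[0,0,0])

```text
clock: 5.08
position: [465.5, 142.1, 313.0]
ee_rot: [1.0, 0.0, 0.0, -0.0]
contact_force: [-0.4, 1.6, 2.1]
gripper_width: -0.5
grasp_force: 1.4
```

>>> carry_out(slide=[[0,0,0.001],[0,0,0.0015],[0,0,0.0015]], roll=[0,0,0], claw=[0,0,0])

```text
clock: 5.45
position: [465.6, 142.1, 311.5]
ee_rot: [1.0, 0.0, 0.0, -0.0]
contact_force: [0.1, 0.4, 4.6]
gripper_width: 0.2
grasp_force: 2.3
```

```bash
python3 - <<'E'
from h import *
f=[]
for _ in range(3): p=get_image("top");f.append(read_state()["contact_force"])
print(np.mean(f,0))
P=cloud(p)[225:276,241:286].reshape(-1,3)
f=P[(P[:,2]>130)&(P[:,2]<150)&(np.hypot(P[:,0]-505,P[:,1]-141)<48)&(np.hypot(P[:,0]-505,P[:,1]-141)>18)&(P[:,0]>500)]
print(len(f),np.linalg.lstsq(np.c_[f[:,:2]-[505,141],np.ones(len(f))],f[:,2],rcond=None)[0])
E
```

```text
[0.14298795 1.23870638 4.92452928]
363 [ 1.06904803e-01 -2.75840763e-03  1.41830313e+02]
```

The lid at y=141 sinks under about 4 N and tilts 0.107 rad, so it is the loose one. Next I'll go over its knob.

>>> carry_out(slide=[[0,0,-0.02],[0,0,-0.045],[0.02,0,-0.045],[0.0395,0.001,-0.045],[0.0395,0.001,-0.035],[0.0395,0.001,-0.03],[0.0395,0.001,-0.028],[0.0395,0.001,-0.027]], roll=[0,0,0,0,0,0,0,0], claw=[0,0,0,0,0,0,0,0])

```text
clock: 6.6
position: [504.1, 140.7, 339.0]
ee_rot: [1.0, 0.001, -0.001, 0.001]
contact_force: [-3.3, -1.5, 7.9]
gripper_width: 0.1
grasp_force: 4.0
```

>>> carry_out(slide=[[0,0,0.001],[0,0,0.002],[0,0,0.003],[0,0,0.004],[0,0,0.005],[0,0,0.005]], roll=[0,0,0,0,0,0], claw=[0,0,0,0,0,0])

```text
clock: 7.35
position: [503.8, 140.6, 334.4]
ee_rot: [1.0, 0.001, -0.001, 0.001]
contact_force: [-4.2, -1.7, 9.5]
gripper_width: 0.0
grasp_force: 4.3
```

>>> carry_out(slide=[[0,0,0.001],[0,0,0.0015],[0,0,0.0015]], roll=[0,0,0], claw=[0,0,0])

```text
clock: 7.72
position: [503.6, 140.6, 334.0]
ee_rot: [1.0, 0.001, -0.001, 0.001]
contact_force: [-7.6, -1.9, 15.7]
gripper_width: -0.1
grasp_force: 7.2
```

```bash
python3 - <<'E'
from h import *
p=get_image("top");print(read_state()["contact_force"],read_state()["position"])
P=cloud(p)[225:276,241:286].reshape(-1,3)
f=P[(P[:,2]>130)&(P[:,2]<150)&(np.hypot(P[:,0]-505,P[:,1]-141)<48)&(np.hypot(P[:,0]-505,P[:,1]-141)>18)]
print(len(f),np.linalg.lstsq(np.c_[f[:,:2]-[505,141],np.ones(len(f))],f[:,2],rcond=None)[0])
E
```

```text
[-7.1573214  -2.14154805 14.21527701] [503.61722144 140.57105408 334.01847393]
200 [-4.61731456e-03 -2.36451889e-02  1.36523628e+02]
```

```bash
python3 -c "
from bench import *
print(job_done())"
```

```text
the job is handed in; nothing more can be done
None
```

The loose lid was the second from the left, next to the wafer holder at about x 505, y 141 mm. It rocked about 0.11 rad under about 4 N and is now pressed about 5 mm home, with the fingertip still on its knob at about 15 N; I pressed only one other lid (far left, rigid) and left the two on the right untested. The job is handed in, but no verdict came back.

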